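# Find the lens cell that has its glass and hold it over the mount

### The job

First push the open top drawer of the little optics cabinet fully shut, to keep the dust out. Then lift the two look-alike lens cells off their round stands, one at a time, feel which is the heavier (that one has its glass in), and leave the lighter one standing upright on its stand. Finish holding the heavier cell upright in the gripper, centred about 10 cm above the round socket of the mounting plate: do not set it down or let go. Leave the flask, the cup and the screwdriver alone.

Things in the scene. Friction and masses are not known exactly. Their poses are not given: they have to be found in the camera images.
- optics: white desktop cabinet, fixed, 160 deep (its x) x 160 wide (its y) x 110 mm high, two grey-fronted drawers, one above the other. Origin at the centre of its underside; its front faces its own -x, and the drawers slide out along its own -x.
- optics_drawer0 (a joint): how far the upper drawer is pulled out, m: 0 fully shut, at most 0.10; starts 0.05 to 0.08 open. It slides stiffly (about 1 N of friction) and stays where it is left. It holds a few spare tubes.
- optics_drawer0_handle (a point): middle of the upper drawer's steel bar handle (axes as the cabinet's), on the drawer's centre line: a level bar 11 mm thick, 90 mm long along the cabinet's y, 35 mm off the drawer front, 80 mm above the bench. With the drawer shut this point is 115 mm from the cabinet's middle towards its front.
- stand_left: round fixed stand, grey with a black rubber top, 80 mm across, 25 mm high, the one further to the robot's left (+y); origin at the centre of its underside. A lens cell stands upright on it, its axis within 4 mm of the stand's middle.
- stand_right: the same kind of stand, further to the robot's right (-y), with the other lens cell standing on it likewise; origin at the centre of its underside.
- seat_left (a point): centre of the left stand's top face, where the foot of a lens cell starts. A lens cell is an upright aluminium cylinder 60 mm high and 44 mm across, with a black cap (the top 10 mm) and a dark ring at the foot (the lowest 6 mm). Both look the same.
- seat_right (a point): centre of the right stand's top face, where the foot of the other lens cell starts. One cell is an empty barrel of about 0.15 kg, the other has its glass in and weighs about 0.42 kg (each give or take 20 %); which one stands on which stand changes from start to start.
- mount: fixed square aluminium mounting plate lying flat, 90 x 90 x 20 mm, with a round socket in its middle; origin at the centre of its underside.
- mount_hole0 (a point): centre of the socket's mouth, at the plate's top face (20 mm above the bench), z up; the socket is 49 mm across and 12 mm deep.
- flask: green flask with a black cap, 68 mm across, 160 mm high, loose bystander; origin at the centre of its underside.
- cup: white plastic cup, 72 mm across the rim, 85 mm high, loose bystander; origin at the centre of its underside.
- driver: screwdriver, 180 mm long, lying on the bench along its own x, loose bystander.
There are look-alikes about, which are no part of the job. What is shaped like the mount but purple or red is not meant.

How it is judged:
By the outcome, as a careful person would: the job done as asked, in the order asked, and still so for the second after the job is handed in, while the arm keeps its last pose, push and grip.
It also fails if it takes over 72 s, if anything falls off the work surface, if the arm or the gripper's body presses on something with over 40 N, if the wrist force passes 120 N, or if a joint passes its speed limit or range.

### The arm

A 6-joint arm with a two-finger parallel gripper is mounted at the origin on the work surface. World frame = base frame: x ahead of the robot, y to its left, z up, the work surface at z = 0. Lengths are in m, angles in rad, forces in N, time in s.
With the tool pointing down it reaches from about 0.3 to 0.825 m from the base axis. Payload 5.4 kg.
Tool frame: the origin (TCP) lies between the finger pads; the fingertips stand manip.nose_length ahead of it and the grasp point (between the pads) lies 2 mm behind it (manip.nose_length is the distance from the TCP to the fingertips, in m); z points along the fingers, y is the direction in which the jaws open and shut (so a half turn about z gives the same grasp; the last joint's range is limited). The gripper opens to 92 mm and grips with 3 to 60 N. Pads are 20 mm wide; open, the fingers measure 128 mm over their backs; the gripper's body (75 mm by 189 mm) begins 69 mm behind the grasp point.
Start: joints at [1.107, 0.158, 1.597, -0, 1.386, -0.21], TCP at [0.144, 0.557, 0.232] pointing down, gripper open.
Joint ranges: [-2.91, 2.91], [-0.94, 2.29], [0.18, 2.7], [-1.29, 4.43], [0.17, 2.64], [-3, 3]. Speed limits (rad/s): [2.57, 2.57, 3.14, 3.14, 3.14, 3.14].

### API

Orientations are given as [roll, pitch, yaw] about the fixed x, y, z axes, in that order (R = Rz(yaw) Ry(pitch) Rx(roll)).
In Python, from plant import manip, optics gives the robot as it stands.
- The arm moves only by the tool carry_out, never from a script. Its argument "increments" is a list of rows, each a list of 3 entries, a list of its own where there are three numbers: the shift along the world's x, y, z each as a share of 0.025 m, from -1 to 1, then the turn, a rotation vector about the world's x, y, z each as a share of 4 degrees, from -1 to 1, then the closure, from 0 (fully open) to 1 (shut). A call has exactly 10 rows; each row shifts and turns the commanded pose from where the row before left it; what a row does not reach is not made up. A row lasts 1/8 s, in which the tool goes at most 62.5 mm and 10.7 degrees, less where a joint would pass 70% of its speed; a pose out of reach is approached as far as the arm can. A call with a number of a shift or a turn outside -1 to 1 is refused whole. A call with a gripper value outside its range is refused whole. The fingers move at their own pace and stop on an object; the grip force is fixed at half the most. Time passes only in rows, so rows that do not move let the fingers close, or fill a call up. It gives the time, the measured TCP pose, the force and the opening at its end, in the units of the state.
- manip.sense(): the state, without advancing time (a new reading comes with each control period).
- optics.camera(name): name is "scene" or "top"; returns the picture (384x512x3 uint8, blue, green, red); there is no depth.
- optics.camera_model(name): a dict with "fov_y" (degrees; the focal length in pixels is half the picture's height over the tangent of half this angle, whatever the lens; pixels are square), "cx", "cy" (the principal point, pixels), "extrinsics" (4x4, takes a point from world to camera coordinates). Camera axes: x right, y up, looking along -z (the intrinsics and any distortion apply to the point x, -y, -z); pixel columns grow to the right and rows downward; lengths in m; the calibration is good to about 2 mm. A picture is of the moment at which its call begins. camera_model takes no time and is no camera call.
- manip.job_done(): hands the job in, once; it reports no verdict.
The state is a dict: "time": time; "joint_pos": joint angles; "joint_vel": joint speeds; "effort": joint torques, N m; "position": TCP position; "orientation": TCP orientation; "contact_force": force on the tool from outside, world axes, zero at the start; "ft_torque": the same for the moment, N m; "grip_width": opening from 0.0 (shut) to 1.0 (fully open).
Only numpy, scipy, OpenCV 4.12 (cv2) and the standard library are available. Lean on these libraries where they do the work, as an engineer would, in place of code of your own. Each camera call takes 0.05 s, during which the arm holds its last target.

## Working session

There is one attempt and no reset: what is moved stays moved. The work goes in short steps, Python scripts to look and compute and a tool call to move; the robot and the scene stay as the last step left them, time stands still between calls to the robot, and variables do not carry over. Pictures are saved under pics/ and viewed, and the job is handed in when it is done.

Besides the shell and the picture viewer there is one more tool, called after ">>>" as name([rows], argument=value, ...), one row to a line, values as JSON. carry_out: Moves the arm, as the interface text tells. Its arguments: {"type":"object","properties":{"increments":{"type":"array"}},"required":["increments"]}

```bash
mkdir -p pics; ls
python3 - <<'E'
from plant import manip, optics
import cv2
s=manip.sense()
for k,v in s.items(): print(k,v)
print(manip.nose_length)
for n in("scene","top"):
    cv2.imwrite(f"pics/{n}0.png",optics.camera(n)); m=optics.camera_model(n); print(n,m)
E
```

```text
pics
time 0.0
joint_pos [ 1.10689339e+00  1.59063917e-01  1.59823226e+00  1.80746834e-05
  1.38621982e+00 -2.10117775e-01]
joint_vel [-0.00141684  0.00164631 -0.00088902 -0.00145761  0.00050278 -0.00087603]
effort [-1.34669375e-03 -3.85569012e+01 -3.22111452e+01  7.00459373e-02
  3.78272042e-02 -1.35905875e-04]
position [0.14411355 0.55602305 0.23061054]
orientation [-3.13971532e+00 -4.18531853e-04  2.88780377e+00]
contact_force [-1.17122529  0.50145414  0.37023402]
ft_torque [ 0.02479602 -0.01013032 -0.02677126]
grip_width 0.9968291745978551
0.017
scene {'fov_y': 55.35489870638885, 'cx': 256.6429422251105, 'cy': 195.6200188716306, 'extrinsics': array([[ 1.59859271e-02,  9.99728375e-01, -1.69595732e-02,
         7.20601655e-02],
       [-7.06648108e-01,  2.32962502e-02,  7.07181544e-01,
         3.68859990e-01],
       [ 7.07384550e-01,  6.79497714e-04,  7.06828577e-01,
        -1.59322375e+00],
       [ 0.00000000e+00,  0.00000000e+00,  0.00000000e+00,
         1.00000000e+00]])}
top {'fov_y': 57.52338535652029, 'cx': 258.9648638851029, 'cy': 192.08906733058083, 'extrinsics': array([[-0.00926775, -0.99978596, -0.01849713, -0.04615469],
       [ 0.99790001, -0.010433  ,  0.06392756, -0.61867718],
       [-0.06410685, -0.01786582,  0.9977831 , -0.89260066],
       [ 0.        ,  0.        ,  0.        ,  1.        ]])}
```

View pics/scene0.png

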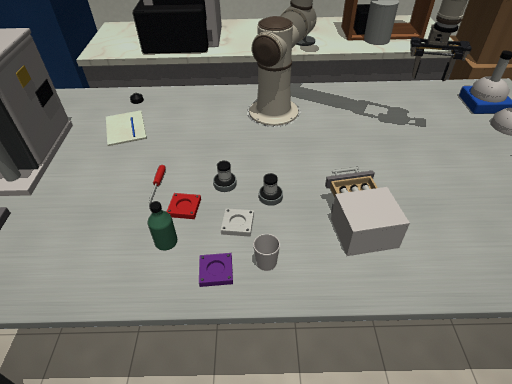

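View pics/top0.png

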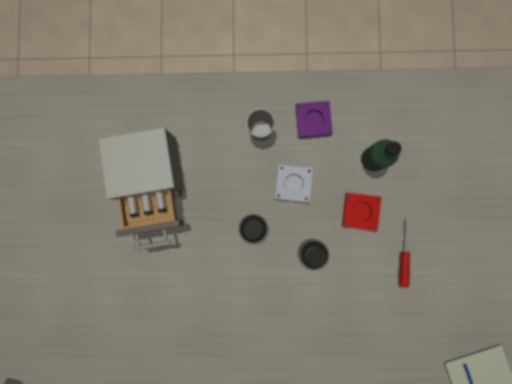

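The top view shows the cabinet at about (140,165) with its drawer open downward and the handle at (155,240). The stands are at (253,229) and (314,254), the silver mount at (294,183). The look-alikes are red (362,212) and purple (314,119). The flask is at (380,153), the cup at (261,125) and the driver at (405,260). The robot itself is out of the top view.

```bash
cat > h.py <<'E'
import numpy as np, cv2
from plant import manip, optics
def K(m): 
    f=192/np.tan(np.radians(m['fov_y']/2)); return f
def ray(n,u,v,z):
    m=optics.camera_model(n); f=K(m); E=m['extrinsics']; R,t=E[:3,:3],E[:3,3]
    d=R.T@np.array([(u-m['cx'])/f,-(v-m['cy'])/f,-1]); o=-R.T@t
    return o+d*(z-o[2])/d[2]
def proj(n,p):
    m=optics.camera_model(n); f=K(m); E=m['extrinsics']; c=E[:3,:3]@np.array(p)+E[:3,3]
    return np.array([m['cx']+f*c[0]/-c[2], m['cy']-f*c[1]/-c[2]])
def crop(img,x0,y0,x1,y1,s,fn):
    cv2.imwrite(fn,cv2.resize(img[y0:y1,x0:x1],None,fx=s,fy=s,interpolation=cv2.INTER_CUBIC))
E
python3 - <<'E'
import cv2
from h import *
t=cv2.imread('pics/top0.png'); s=cv2.imread('pics/scene0.png')
crop(t,90,120,200,260,5,'pics/c_cab.png')
crop(t,220,150,350,280,5,'pics/c_st.png')
crop(s,200,150,300,245,6,'pics/c_sst.png')
E
```

```text
(no output)
```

View pics/c_cab.png

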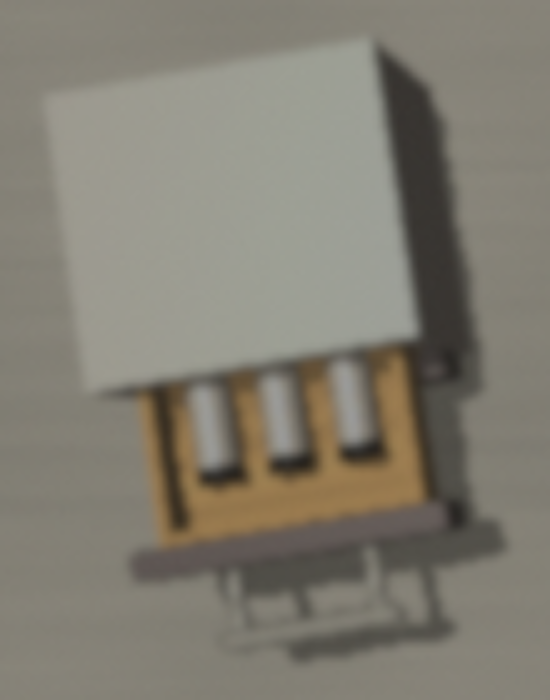

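View pics/c_st.png

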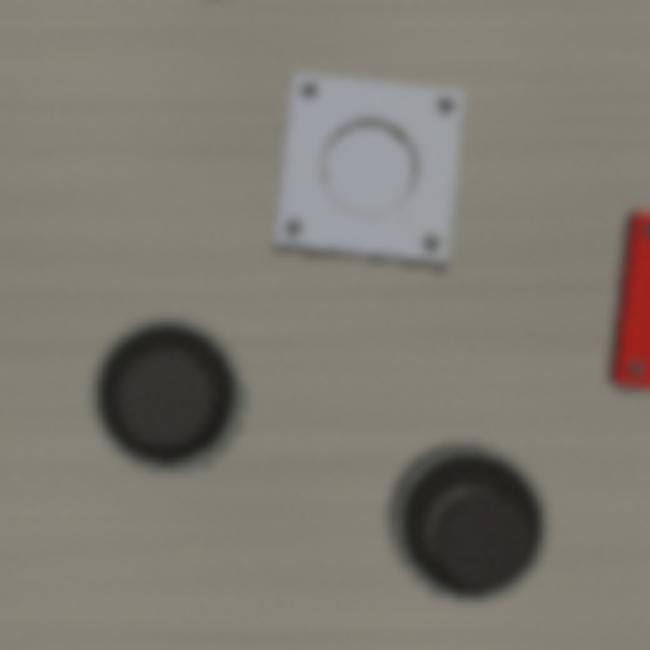

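View pics/c_sst.png

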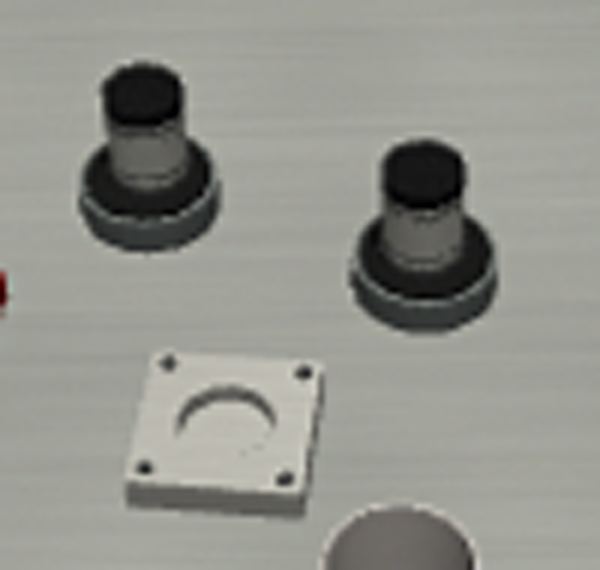

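The crops show both black-capped cells upright on their stands, and the socket centre at crop (369,167). The cabinet's top corners are at crop (45,93), (374,38), (420,337) and (90,392). The handle bar runs from (222,640) to (405,612).

Run:
```python
from h import *
def c(n,x0,y0,s,X,Y,z): 
    return ray(n,x0+(X+.5)/s-.5,y0+(Y+.5)/s-.5,z)
C=lambda X,Y,z:c('top',90,120,5,X,Y,z)
S=lambda X,Y,z:c('top',220,150,5,X,Y,z)
P=lambda X,Y,z:c('scene',200,150,6,X,Y,z)
k=[C(*q,.11) for q in((45,93),(374,38),(420,337),(90,392))]
print('cab corners',k,'sides',[np.linalg.norm(k[i]-k[i-1]) for i in range(4)])
ce=sum(k)/4;print('centre',ce)
v=(k[0]+k[1]-k[2]-k[3])[:2];print('yaw x',np.degrees(np.arctan2(v[1],v[0])))
w=(k[0]+k[3]-k[1]-k[2])[:2];print('yaw from y',np.degrees(np.arctan2(w[1],w[0]))-90)
a,b=C(222,640,.08),C(405,612,.08);print('handle',a,b,(a+b)/2,np.linalg.norm(a-b))
print('cells top cam',S(165,393,.085),S(481,530,.085)); print('stands top',S(167,393,.025),S(472,524,.025))
print('cells scene',P(423,174,.085),P(143,94,.085))
print('stands scene',P(426,258,.025),P(150,181,.025))
print('hole',S(369,167,.02),P(226,423,.02)); 
m=[S(*q,.02) for q in((295,73),(464,90),(446,264),(275,245))];print('mount',sum(m)/4)
print('flask',ray('top',385,150,.08),'cup',ray('top',261,122,.06), 'driver',ray('top',405,270,.01))
```

```text
cab corners [array([0.74550667, 0.32846464, 0.11      ]), array([0.7699829 , 0.17051268, 0.11      ]), array([0.62651182, 0.14752493, 0.11      ]), array([0.60210968, 0.30409978, 0.11      ])] sides [np.float64(0.14545220438747275), np.float64(0.15983712783523316), np.float64(0.14530102313246643), np.float64(0.15846497618786276)]
centre [0.68602776 0.23765051 0.11      ]
yaw x 9.373153373244723
yaw from y 8.833273311629739
handle [0.48259135 0.25096255 0.08      ] [0.49537787 0.16188203 0.08      ] [0.48898461 0.20642229 0.08      ] 0.0899935181167085
cells top cam [ 0.52715074 -0.03731937  0.085     ] [ 0.46083409 -0.18754217  0.085     ]
stands top [ 0.52482685 -0.03613066  0.025     ] [ 0.45687486 -0.19147306  0.025     ]
cells scene [ 0.52953811 -0.03655435  0.085     ] [ 0.45896215 -0.18770978  0.085     ]
stands scene [ 0.53178756 -0.03447038  0.025     ] [ 0.46427343 -0.18834573  0.025     ]
hole [ 0.64093713 -0.14219497  0.02      ] [ 0.64362211 -0.14159011  0.02      ]
mount [ 0.64055354 -0.14266992  0.02      ]
flask [ 0.7138174  -0.36133771  0.08      ] cup [ 0.79270489 -0.05975818  0.06      ] driver [ 0.41366051 -0.42663201  0.01      ]
```

Everything fits the description: the sizes match, and the drawer is about 77 mm open. The cabinet yaw is about 9.1°.

- **Mount candidates:** silver at (294,183), red at (362,212), purple at (314,119). I'm taking the silver one, as described.
- **Cell stands:** (253,229) left and (314,254) right.
- **Drawers:** the only open one is the upper, with its handle at (155,240).

The close crops above confirm these choices. First I'll close the fingers and approach the handle from in front.

>>> carry_out([
  [[0.8, -1, 0], [0, 0, 0.6], 1],
  [[0.8, -1, 0], [0, 0, 0.6], 1],
  [[0.8, -1, 0], [0, 0, 0.6], 1],
  [[0.8, -1, 0], [0, 0, 0.6], 1],
  [[0.8, -1, 0], [0, 0, 0.6], 1],
  [[0.8, -1, 0], [0, 0, 0.6], 1],
  [[0.8, -1, 0], [0, 0, 0.6], 1],
  [[0.8, -1, 0], [0, 0, 0.6], 1],
  [[0.8, -1, 0], [0, 0, 0.6], 1],
  [[0.8, -1, 0], [0, 0, 0.6], 1],
])

```text
time: 1.35
position: [0.3447, 0.3056, 0.2312]
orientation: [-3.141, -0.001, -2.975]
contact_force: [0.6, 0.4, 0.0]
grip_width: 0.007
```

>>> carry_out([
  [[0.36, -0.43, -0.61], [0, 0, 0], 1],
  [[0.36, -0.43, -0.61], [0, 0, 0], 1],
  [[0.36, -0.43, -0.61], [0, 0, 0], 1],
  [[0.36, -0.43, -0.61], [0, 0, 0], 1],
  [[0.36, -0.43, -0.61], [0, 0, 0], 1],
  [[0.36, -0.43, -0.61], [0, 0, 0], 1],
  [[0.36, -0.43, -0.61], [0, 0, 0], 1],
  [[0.36, -0.43, -0.61], [0, 0, 0], 1],
  [[0.36, -0.43, -0.61], [0, 0, 0], 1],
  [[0.36, -0.43, -0.61], [0, 0, 0], 1],
])

```text
time: 2.6
position: [0.435, 0.1983, 0.0781]
orientation: [3.142, 0.0, -2.977]
contact_force: [-0.7, 0.1, 0.3]
grip_width: 0.007
```

>>> carry_out([
  [[0.42, 0.07, 0], [0, 0, 0], 1],
  [[0.42, 0.07, 0], [0, 0, 0], 1],
  [[0.42, 0.07, 0], [0, 0, 0], 1],
  [[0.42, 0.07, 0], [0, 0, 0], 1],
  [[0.42, 0.07, 0], [0, 0, 0], 1],
  [[0.42, 0.07, 0], [0, 0, 0], 1],
  [[0.42, 0.07, 0], [0, 0, 0], 1],
  [[0.42, 0.07, 0], [0, 0, 0], 1],
  [[0.42, 0.07, 0], [0, 0, 0], 1],
  [[0.42, 0.07, 0], [0, 0, 0], 1],
])

```text
time: 3.85
position: [0.5401, 0.2166, 0.0791]
orientation: [-3.141, -0.0, -2.977]
contact_force: [-0.7, -0.1, 1.3]
grip_width: 0.005
```

>>> carry_out([
  [[0.08, 0.01, 0], [0, 0, 0], 1],
  [[0.08, 0.01, 0], [0, 0, 0], 1],
  [[0.06, 0.01, 0], [0, 0, 0], 1],
  [[0.06, 0.01, 0], [0, 0, 0], 1],
  [[0.06, 0.01, 0], [0, 0, 0], 1],
  [[0, 0, 0], [0, 0, 0], 1],
  [[0, 0, 0], [0, 0, 0], 1],
  [[0, 0, 0], [0, 0, 0], 1],
  [[0, 0, 0], [0, 0, 0], 1],
  [[0, 0, 0], [0, 0, 0], 1],
])

```text
time: 5.1
position: [0.5479, 0.2178, 0.0791]
orientation: [3.142, 0.0, -2.977]
contact_force: [-0.9, -1.0, -0.5]
grip_width: 0.004
```

Run:
```python
from h import *
t=optics.camera('top'); s=optics.camera('scene')
crop(t,90,120,200,260,4,'pics/a1.png');crop(s,310,130,420,260,5,'pics/a2.png')
```

```text
(no output)
```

View pics/a1.png

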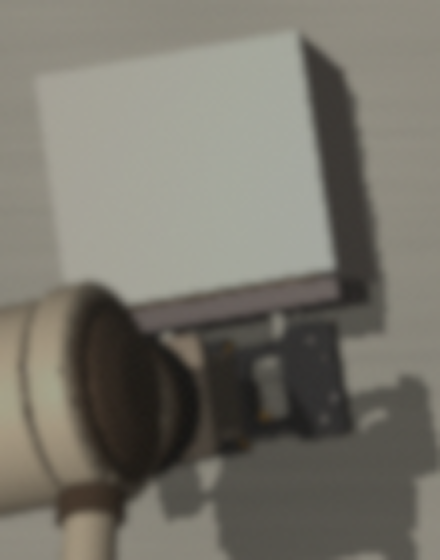

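View pics/a2.png

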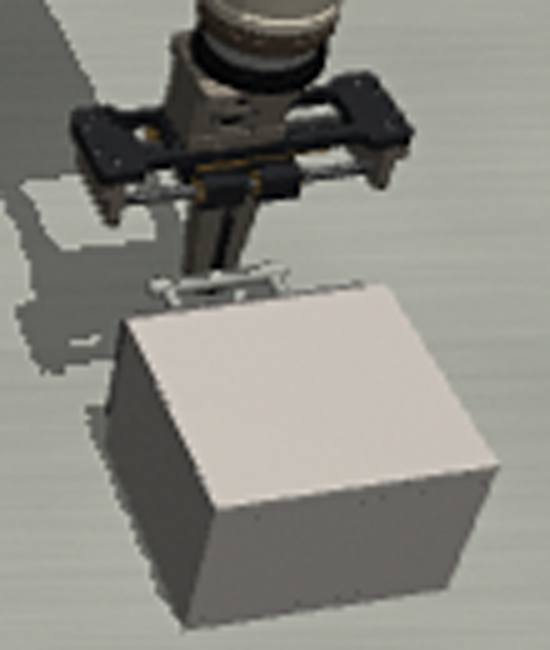

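>>> carry_out([
  [[0.04, 0.006, 0], [0, 0, 0], 1],
  [[0.04, 0.006, 0], [0, 0, 0], 1],
  [[0.04, 0.006, 0], [0, 0, 0], 1],
  [[0.04, 0.006, 0], [0, 0, 0], 1],
  [[0, 0, 0], [0, 0, 0], 1],
  [[0, 0, 0], [0, 0, 0], 1],
  [[0, 0, 0], [0, 0, 0], 1],
  [[0, 0, 0], [0, 0, 0], 1],
  [[0, 0, 0], [0, 0, 0], 1],
  [[0, 0, 0], [0, 0, 0], 1],
])

```text
time: 6.45
position: [0.5498, 0.2182, 0.0789]
orientation: [-3.141, -0.005, -2.976]
contact_force: [-9.4, -2.1, 7.0]
grip_width: 0.002
```

The pictures show the fingers on the bar and the drawer front almost at the cabinet. Force is now rising to 9 N, which suggests the end stop. One more small nudge will confirm it.

>>> carry_out([
  [[0.04, 0.006, 0], [0, 0, 0], 1],
  [[0.04, 0.006, 0], [0, 0, 0], 1],
  [[0.0, 0.0, 0], [0, 0, 0], 1],
  [[0, 0, 0], [0, 0, 0], 1],
  [[0, 0, 0], [0, 0, 0], 1],
  [[0, 0, 0], [0, 0, 0], 1],
  [[0, 0, 0], [0, 0, 0], 1],
  [[0, 0, 0], [0, 0, 0], 1],
  [[0, 0, 0], [0, 0, 0], 1],
  [[0, 0, 0], [0, 0, 0], 1],
])

```text
time: 7.7
position: [0.55, 0.2182, 0.0788]
orientation: [-3.141, -0.01, -2.976]
contact_force: [-15.9, -3.1, 12.6]
grip_width: 0.008
```

>>> carry_out([
  [[-0.8, -0.1, 0], [0, 0, 0], 1],
  [[-0.8, -0.1, 0], [0, 0, 0], 1],
  [[-0.8, -0.1, 0], [0, 0, 0], 1],
  [[0, 0, 0.8], [0, 0, 0], 1],
  [[0, 0, 0.8], [0, 0, 0], 1],
  [[0, -1, 0.8], [0, 0, 0], 0],
  [[0, -1, 0.8], [0, 0, 0], 0],
  [[0, -1, 0.8], [0, 0, 0], 0],
  [[0, -1, 0.8], [0, 0, 0], 0],
  [[0, -1, 0.8], [0, 0, 0], 0],
])

```text
time: 8.95
position: [0.4943, 0.0853, 0.2201]
orientation: [-3.141, 0.002, -2.977]
contact_force: [-0.4, 0.1, 0.3]
grip_width: 0.529
```

>>> carry_out([
  [[0.28, -0.98, -0.4], [0, 0, 0], 0],
  [[0.28, -0.98, -0.4], [0, 0, 0], 0],
  [[0.28, -0.98, -0.4], [0, 0, 0], 0],
  [[0.28, -0.98, -0.4], [0, 0, 0], 0],
  [[0.25, -0.97, -0.4], [0, 0, 0], 0],
  [[0, 0, 0], [0, 0, 0], 0],
  [[0, 0, 0], [0, 0, 0], 0],
  [[0, 0, 0], [0, 0, 0], 0],
  [[0, 0, 0], [0, 0, 0], 0],
  [[0, 0, 0], [0, 0, 0], 0],
])

```text
time: 10.2
position: [0.5282, -0.0357, 0.1693]
orientation: [-3.141, 0.0, -2.976]
contact_force: [0.5, -0.2, 0.6]
grip_width: 1.0
```

Run:
```python
from h import *
t=optics.camera('top'); s=optics.camera('scene')
cv2.imwrite('pics/b1.png',t);crop(s,200,130,420,260,3.5,'pics/b2.png')
q=manip.sense();print(q['position'],q['grip_width'],q['contact_force'])
```

```text
[ 0.52816336 -0.03586869  0.1691862 ] 0.9972605615468371 [0.71424281 0.60512424 0.00136962]
```

View pics/b1.png

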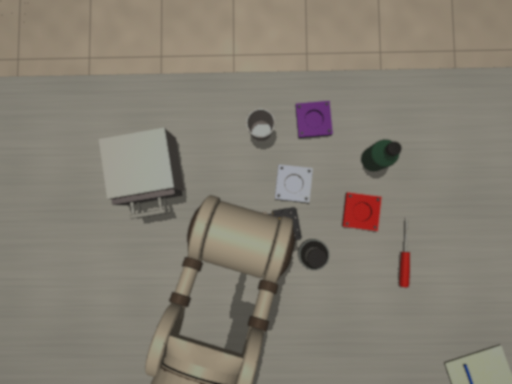

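View pics/b2.png

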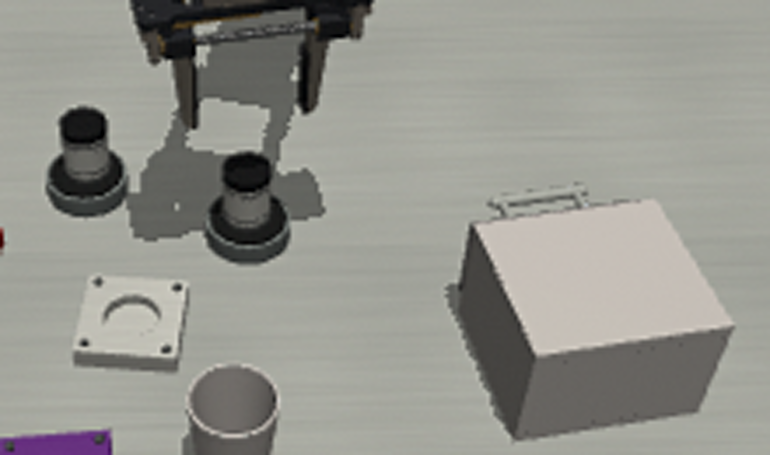

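The drawer stayed shut and the handle sits close to the cabinet front. The gripper straddles the left cell from above, so I'll descend, then grip.

>>> carry_out([
  [[0, -0.04, -0.57], [0, 0, 0], 0],
  [[0, 0, -0.57], [0, 0, 0], 0],
  [[0, 0, -0.57], [0, 0, 0], 0],
  [[0, 0, -0.57], [0, 0, 0], 0],
  [[0, 0, -0.57], [0, 0, 0], 0],
  [[0, 0, -0.57], [0, 0, 0], 0],
  [[0, 0, -0.57], [0, 0, 0], 0],
  [[0, 0, -0.57], [0, 0, 0], 0],
  [[0, 0, 0], [0, 0, 0], 0],
  [[0, 0, 0], [0, 0, 0], 0],
])

```text
time: 11.55
position: [0.5285, -0.0371, 0.0554]
orientation: [-3.141, 0.001, -2.976]
contact_force: [0.9, 0.2, 0.6]
grip_width: 1.001
```

>>> carry_out([
  [[0, 0, 0], [0, 0, 0], 1],
  [[0, 0, 0], [0, 0, 0], 1],
  [[0, 0, 0], [0, 0, 0], 1],
  [[0, 0, 0], [0, 0, 0], 1],
  [[0, 0, 0], [0, 0, 0], 1],
  [[0, 0, 0], [0, 0, 0], 1],
  [[0, 0, 0], [0, 0, 0], 1],
  [[0, 0, 0], [0, 0, 0], 1],
  [[0, 0, 0], [0, 0, 0], 1],
  [[0, 0, 0], [0, 0, 0], 1],
])

```text
time: 12.8
position: [0.5281, -0.037, 0.0551]
orientation: [3.141, 0.0, -2.977]
contact_force: [-0.5, 1.0, 2.1]
grip_width: 0.473
```

>>> carry_out([
  [[0, 0, 0.4], [0, 0, 0], 1],
  [[0, 0, 0.4], [0, 0, 0], 1],
  [[0, 0, 0.4], [0, 0, 0], 1],
  [[0, 0, 0.4], [0, 0, 0], 1],
  [[0, 0, 0.4], [0, 0, 0], 1],
  [[0, 0, 0], [0, 0, 0], 1],
  [[0, 0, 0], [0, 0, 0], 1],
  [[0, 0, 0], [0, 0, 0], 1],
  [[0, 0, 0], [0, 0, 0], 1],
  [[0, 0, 0], [0, 0, 0], 1],
])

```text
time: 14.05
position: [0.528, -0.037, 0.1049]
orientation: [3.141, -0.0, -2.976]
contact_force: [-0.1, -0.8, -0.7]
grip_width: 0.471
```

Run:
```python
from h import *
F=[];T=[]
for i in range(8):
    s=optics.camera('scene'); q=manip.sense(); F.append(q['contact_force']);T.append(q['effort'])
F=np.array(F);print(F.mean(0),F.std(0));print(F[:,2], np.mean(T,0), q['position'],q['grip_width'])
crop(s,200,110,300,230,5,'pics/d.png')
```

```text
[-0.14207259  0.13314762 -1.33121664] [0.49949437 0.332713   0.22400647]
[-1.15423311 -1.39535421 -0.86863715 -1.50801057 -1.52858319 -1.39921304
 -1.21305211 -1.58264971] [-3.22731273e-04 -3.64799286e+01 -2.93020966e+01 -4.52308712e-02
  6.78745913e-02  1.67338142e-05] [ 0.52813922 -0.03703791  0.10512242] 0.4735073654137926
```

View pics/d.png

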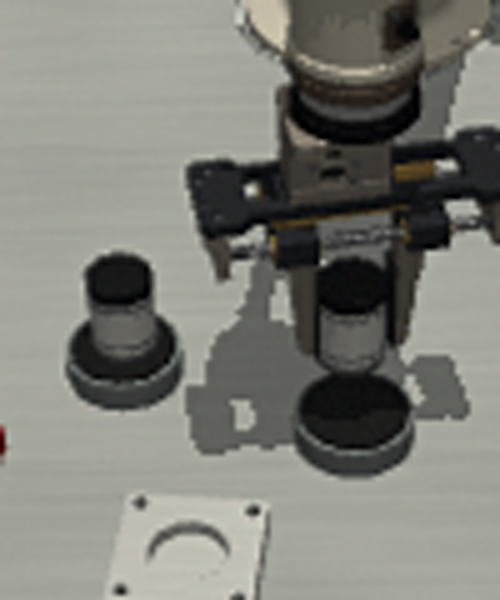

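The left cell pulls about 1.3 N (≈0.14 kg), so it looks like the light one. I'll set it back exactly where it stood, then lift the right one.

>>> carry_out([
  [[0, 0, -0.4], [0, 0, 0], 1],
  [[0, 0, -0.4], [0, 0, 0], 1],
  [[0, 0, -0.4], [0, 0, 0], 1],
  [[0, 0, -0.4], [0, 0, 0], 1],
  [[0, 0, -0.2], [0, 0, 0], 1],
  [[0, 0, -0.1], [0, 0, 0], 1],
  [[0, 0, -0.1], [0, 0, 0], 1],
  [[0, 0, 0], [0, 0, 0], 1],
  [[0, 0, 0], [0, 0, 0], 1],
  [[0, 0, 0], [0, 0, 0], 1],
])

```text
time: 15.7
position: [0.5282, -0.0371, 0.0552]
orientation: [-3.142, 0.0, -2.977]
contact_force: [0.5, 0.5, -1.3]
grip_width: 0.474
```

>>> carry_out([
  [[0, 0, 0], [0, 0, 0], 0],
  [[0, 0, 0], [0, 0, 0], 0],
  [[0, 0, 0], [0, 0, 0], 0],
  [[0, 0, 0], [0, 0, 0], 0],
  [[0, 0, 0], [0, 0, 0], 0],
  [[0, 0, 0], [0, 0, 0], 0],
  [[0, 0, 0], [0, 0, 0], 0],
  [[0, 0, 0], [0, 0, 0], 0],
  [[0, 0, 0], [0, 0, 0], 0],
  [[0, 0, 0], [0, 0, 0], 0],
])

```text
time: 16.95
position: [0.5282, -0.037, 0.0551]
orientation: [-3.142, 0.0, -2.976]
contact_force: [0.0, -0.2, -0.0]
grip_width: 0.999
```

>>> carry_out([
  [[0, 0, 0.6], [0, 0, 0], 0],
  [[0, 0, 0.6], [0, 0, 0], 0],
  [[0, 0, 0.6], [0, 0, 0], 0],
  [[0, 0, 0.6], [0, 0, 0], 0],
  [[0, 0, 0.6], [0, 0, 0], 0],
  [[0, 0, 0.6], [0, 0, 0], 0],
  [[0, 0, 0.6], [0, 0, 0], 0],
  [[0, 0, 0.6], [0, 0, 0], 0],
  [[0, 0, 0], [0, 0, 0], 0],
  [[0, 0, 0], [0, 0, 0], 0],
])

```text
time: 18.2
position: [0.5278, -0.037, 0.1746]
orientation: [3.141, -0.001, -2.976]
contact_force: [-0.4, -0.3, -0.6]
grip_width: 1.001
```

>>> carry_out([
  [[-0.34, -0.755, 0], [0, 0, 0], 0],
  [[-0.34, -0.755, 0], [0, 0, 0], 0],
  [[-0.34, -0.755, 0], [0, 0, 0], 0],
  [[-0.34, -0.755, 0], [0, 0, 0], 0],
  [[-0.34, -0.755, 0], [0, 0, 0], 0],
  [[-0.34, -0.755, 0], [0, 0, 0], 0],
  [[-0.34, -0.755, 0], [0, 0, 0], 0],
  [[-0.34, -0.755, 0], [0, 0, 0], 0],
  [[0, 0, 0], [0, 0, 0], 0],
  [[0, 0, 0], [0, 0, 0], 0],
])

```text
time: 19.45
position: [0.4601, -0.1874, 0.1746]
orientation: [3.141, -0.0, -2.977]
contact_force: [0.2, 0.8, 0.5]
grip_width: 1.001
```

Run:
```python
from h import *
s=optics.camera('scene'); t=optics.camera('top');q=manip.sense();print(q['position'],q['contact_force'])
crop(s,190,110,300,230,5,'pics/e.png')
cv2.imwrite('pics/e_top.png',t)
```

```text
[ 0.46025898 -0.18725775  0.17483869] [-0.42366023  1.33516592 -0.80139445]
```

View pics/e.png

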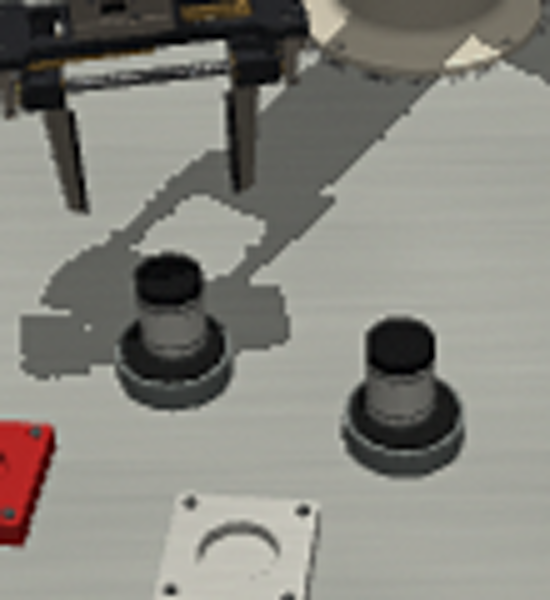

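View pics/e_top.png

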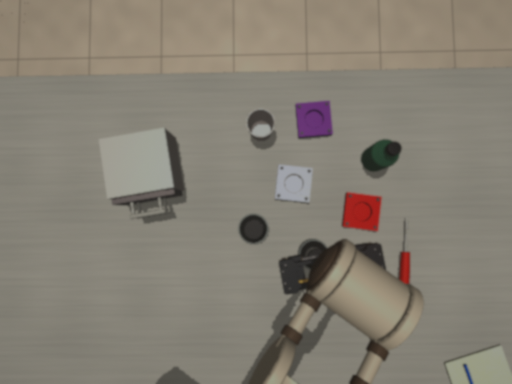

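The left cell stands upright in the middle of its stand, and the gripper is above the right cell. Descending and gripping.

>>> carry_out([
  [[0, 0, -0.6], [0, 0, 0], 0],
  [[0, 0, -0.6], [0, 0, 0], 0],
  [[0, 0, -0.6], [0, 0, 0], 0],
  [[0, 0, -0.6], [0, 0, 0], 0],
  [[0, 0, -0.6], [0, 0, 0], 0],
  [[0, 0, -0.6], [0, 0, 0], 0],
  [[0, 0, -0.6], [0, 0, 0], 0],
  [[0, 0, -0.6], [0, 0, 0], 0],
  [[0, 0, 0], [0, 0, 0], 0],
  [[0, 0, 0], [0, 0, 0], 0],
])

```text
time: 20.8
position: [0.4604, -0.1883, 0.0554]
orientation: [-3.141, 0.0, -2.976]
contact_force: [0.8, 0.9, 0.7]
grip_width: 1.0
```

>>> carry_out([
  [[0, 0, 0], [0, 0, 0], 1],
  [[0, 0, 0], [0, 0, 0], 1],
  [[0, 0, 0], [0, 0, 0], 1],
  [[0, 0, 0], [0, 0, 0], 1],
  [[0, 0, 0], [0, 0, 0], 1],
  [[0, 0, 0], [0, 0, 0], 1],
  [[0, 0, 0], [0, 0, 0], 1],
  [[0, 0, 0], [0, 0, 0], 1],
  [[0, 0, 0], [0, 0, 0], 1],
  [[0, 0, 0], [0, 0, 0], 1],
])

```text
time: 22.05
position: [0.4601, -0.1879, 0.0551]
orientation: [3.141, -0.0, -2.977]
contact_force: [-0.7, 2.2, 2.1]
grip_width: 0.473
```

>>> carry_out([
  [[0, 0, 0.4], [0, 0, 0], 1],
  [[0, 0, 0.4], [0, 0, 0], 1],
  [[0, 0, 0.4], [0, 0, 0], 1],
  [[0, 0, 0.4], [0, 0, 0], 1],
  [[0, 0, 0.4], [0, 0, 0], 1],
  [[0, 0, 0], [0, 0, 0], 1],
  [[0, 0, 0], [0, 0, 0], 1],
  [[0, 0, 0], [0, 0, 0], 1],
  [[0, 0, 0], [0, 0, 0], 1],
  [[0, 0, 0], [0, 0, 0], 1],
])

```text
time: 23.3
position: [0.46, -0.188, 0.1049]
orientation: [3.141, -0.0, -2.976]
contact_force: [-0.5, -0.0, -3.8]
grip_width: 0.475
```

Run:
```python
from h import *
F=[]
for i in range(8):
    s=optics.camera('scene'); q=manip.sense(); F.append(q['contact_force'])
F=np.array(F);print(F.mean(0),F.std(0), q['position'],q['grip_width'])
crop(s,190,110,300,230,5,'pics/f.png')
```

```text
[-5.56279403e-04 -1.80611598e-01 -4.26034515e+00] [0.41219705 0.32903999 0.48048279] [ 0.46014253 -0.18801574  0.1051036 ] 0.4744334875868541
```

View pics/f.png

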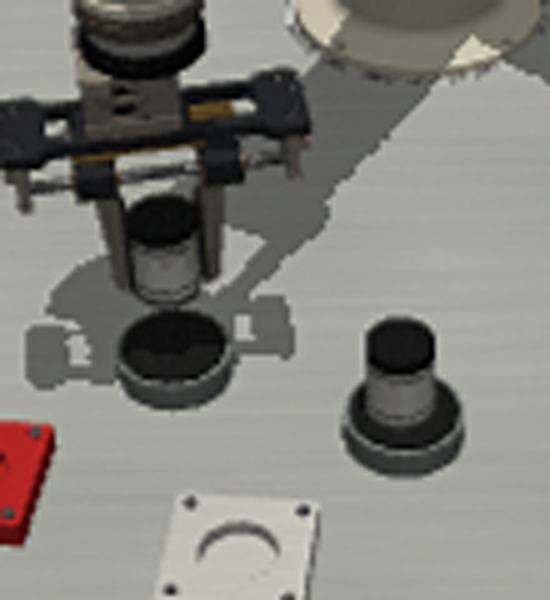

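The right cell pulls about 4.3 N (≈0.43 kg), so it is the heavy one. I'll carry it over the socket with its foot about 10 cm above the mouth.

>>> carry_out([
  [[0.3, 0.1, 0.4], [0, 0, 0], 1],
  [[0.6, 0.15, 0.4], [0, 0, 0], 1],
  [[0.9, 0.22, 0.4], [0, 0, 0], 1],
  [[0.9, 0.22, 0.4], [0, 0, 0], 1],
  [[0.9, 0.22, 0], [0, 0, 0], 1],
  [[0.9, 0.22, 0], [0, 0, 0], 1],
  [[0.9, 0.22, 0], [0, 0, 0], 1],
  [[0.9, 0.22, 0], [0, 0, 0], 1],
  [[0.6, 0.15, 0], [0, 0, 0], 1],
  [[0.38, 0.12, 0], [0, 0, 0], 1],
])

```text
time: 24.95
position: [0.6432, -0.1416, 0.1455]
orientation: [-3.141, 0.001, -2.976]
contact_force: [-0.1, -0.2, -4.5]
grip_width: 0.474
```

>>> carry_out([
  [[0, 0, 0], [0, 0, 0], 1],
  [[0, 0, 0], [0, 0, 0], 1],
  [[0, 0, 0], [0, 0, 0], 1],
  [[0, 0, 0], [0, 0, 0], 1],
  [[0, 0, 0], [0, 0, 0], 1],
  [[0, 0, 0], [0, 0, 0], 1],
  [[0, 0, 0], [0, 0, 0], 1],
  [[0, 0, 0], [0, 0, 0], 1],
  [[0, 0, 0], [0, 0, 0], 1],
  [[0, 0, 0], [0, 0, 0], 1],
])

```text
time: 26.2
position: [0.6421, -0.1421, 0.1451]
orientation: [-3.142, -0.0, -2.977]
contact_force: [0.1, 0.4, -3.2]
grip_width: 0.476
```

Run:
```python
from h import *
s=optics.camera('scene'); t=optics.camera('top');q=manip.sense();print(q['position'],q['orientation'],q['contact_force'],q['grip_width'])
crop(s,190,130,300,250,5,'pics/g.png'); cv2.imwrite('pics/g_t.png',t);cv2.imwrite('pics/g_s.png',s)
for z in (.115,.175): print([ (proj('scene',(.642,-.142,z))-[190,130])*5])
```

```text
[ 0.6421333  -0.1420376   0.14510641] [ 3.14158461e+00 -7.79601799e-06 -2.97649110e+00] [ 0.68252924  0.90336014 -4.54138317] 0.4741065234301355
[array([226.65914345, 339.84808332])]
[array([220.37501142, 263.86246576])]
```

View pics/g.png

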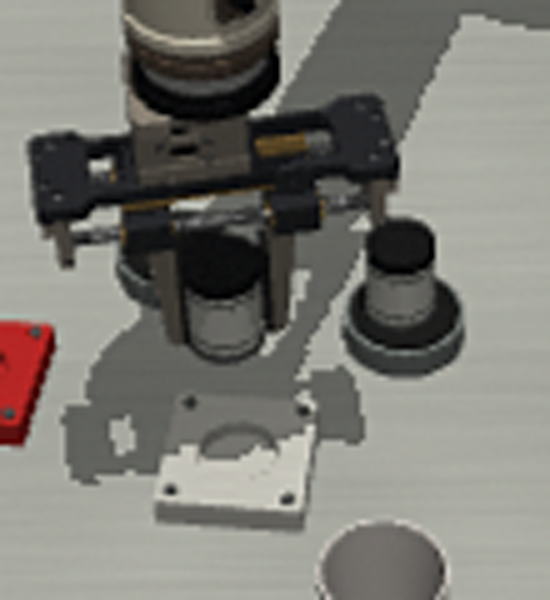

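View pics/g_t.png

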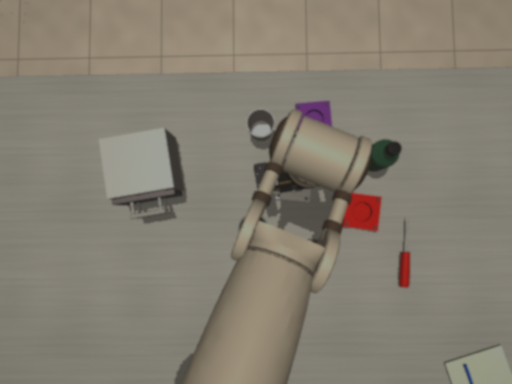

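View pics/g_s.png

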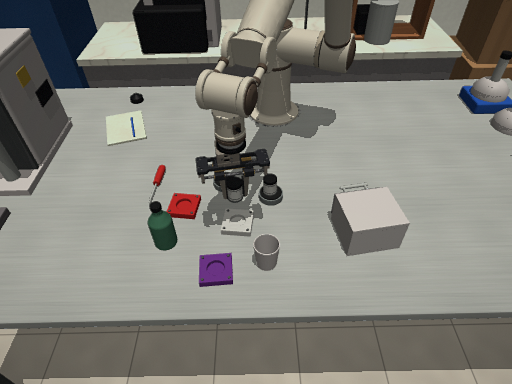

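The cell's cap at crop (222,262) and foot at about (226,338) match the projected socket axis, (220,264) and (227,340). The flask, cup, driver and left cell haven't moved. Handing in.

```bash
python3 -c "
from plant import manip
s=manip.sense();print(s['time'],s['position'],s['grip_width'],s['contact_force']);print(manip.job_done())"
```

```text
26.3 [ 0.6421333  -0.1420376   0.14510641] 0.4741065234301355 [ 0.68252924  0.90336014 -4.54138317]
the job is handed in; nothing more can be done
None
```

The job is done and handed in at 26.3 s of the 72 s allowed; the hand-in gives no verdict.

- **Drawer:** I pushed it by the handle until it stopped moving while the push rose to about 16 N. The handle ended within 2 mm of where a shut drawer should put it, and later pictures show it still closed.
- **Cells:** The left one pulled about 1.3 N (0.14 kg) and the right one about 4.3 N (0.43 kg), so the right cell has the glass. The left cell is back upright on its stand.
- **Final hold:** The right cell is gripped upright over the silver plate's socket at (0.642, -0.142). My two camera estimates of the socket agree within 3 mm, and the cell is centred within about 2 mm of their mean. Its foot is about 9.5 cm above the socket mouth. I read "10 cm above" as the gap under the foot, not the height of the cell's middle.
- **Bystanders:** The flask, cup and screwdriver look unmoved in the last pictures. No check failed. The cabinet's roof measured 145 mm deep instead of 160, which I put down to the drawer fronts making up the rest.

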